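Jack up the bead chest and hold it for its new feet

ROBOT

A 6-joint arm with a two-finger parallel gripper is mounted at the origin on the work surface. World frame = base frame: x ahead of the robot, y to its left, z up, the work surface at z = 0. Lengths are in mm, angles in rad, forces in N, time in s.
With the tool pointing down it reaches from about 325 to 925 mm from the base axis. Payload 3.1 kg.
Tool frame: the origin (TCP) lies between the finger pads; the fingertips stand 11 mm ahead of it and the grasp point (between the pads) lies 8 mm behind it; z points along the fingers, y is the line along which they close (so a half turn about z gives the same grasp; the last joint's range is limited). The gripper opens to 85 mm and grips with 20 to 120 N. Pads are 22 mm wide; open, the fingers measure 114 mm over their backs; the gripper's body (76 mm by 85 mm) begins 54 mm behind the grasp point. The pads swing forward as they close: fully open they stand 13 mm farther back than shut.
Start: joints at [-1.327, 0.217, 1.613, -0, 1.311, -0.112], TCP at [217.734, -585.859, 242.3] pointing down, gripper open.
Joint ranges: [-2.75, 2.75], [-0.78, 2.1], [0.31, 2.55], [-1.13, 4.27], [0.13, 2.63], [-2.58, 2.58]. Speed limits (rad/s): [2.79, 2.79, 3.14, 3.14, 3.14, 3.14].

INTERFACE

Orientations are given as a rotation vector (axis times angle).
In Python, from plant import manip gives the robot as it stands.
- The arm moves only by the shell command python3 -m pendant 'ROWS' [FORCE]. ROWS is JSON, a list of rows, each a list of 5 numbers: the closure, from 0 (fully open) to 1 (shut), then the shift along the tool's x, y, z in mm, then the turn about the tool's z in degrees. In form: [[hand, tx, ty, tz, turn], ...]. A call has 1 to 10 rows; each row shifts and turns the commanded pose from where the row before left it, along the tool's axes as they then stand; what a row does not reach is not made up. A row lasts 1/8 s, in which the tool goes at most 62.5 mm and 10.7 degrees, less where a joint would pass 70% of its speed; a pose out of reach is approached as far as the arm can. A call is refused whole if a number of a shift passes 62.5 or a number of a turn 10.7, either way. A call with a gripper value outside its range is refused whole. The fingers move at their own pace and stop on an object; FORCE is the grip in N (left out, the last holds). Time passes only in rows, so rows that do not move let the fingers close. It gives the time, the measured TCP pose, the force, the opening and the grip force at its end, in the units of the state.
- manip.get_state(): the state, without advancing time (a new reading comes with each control period).
- manip.snapshot(name): name is "scene" or "side" or "wrist"; returns a dict with "img" (384x512x3 uint8, red, green, blue), "intrinsics" (3x3 intrinsics, pixels), "cam_to_world" (4x4, takes a point from camera to world coordinates); the wrist camera has in their place "T_tool_cam" (4x4, takes a point from camera to tool coordinates, whose origin is the TCP and whose axes are the flange's). Camera axes: x right, y down, z forward; pixel columns grow to the right and rows downward; lengths in mm; the calibration is good to about 2 mm. A picture is of the moment at which its call begins: read the wrist's pose just before it. There is no depth.
- manip.finish_job(): hands the job in; it is judged then, once.
The state is a dict: "time_s": time; "joints": joint angles; "joint_vel": joint speeds; "joint_torque": joint torques, N m; "ee_pos": TCP position; "ee_rot": TCP orientation; "wrist_force": force on the tool from outside, world axes, zero at the start; "ft_torque": the same for the moment, N m; "width": finger opening in mm; "finger_force": force on a finger pad.
Only numpy, scipy, OpenCV 4.12 (cv2) and the standard library are available. Lean on these libraries where they do the work, as an engineer would, in place of code of your own. Each camera call takes 0.05 s, during which the arm holds its last target. There are 200 camera calls.

TASK

Two feet are off one end of the bead chest and it rests on packing blocks: put the rubber pad that fits the jack's saddle cup into the cup, set the jack with its saddle under the pink tape mark on the chest's base board, and pump the handle until that end stands at least 22 mm up off the blocks, room enough for the new feet's studs. With the handle up the jack hangs on its friction brake alone, so stop on a full downstroke and finish still holding the handle right down, keeping the load up; leave the other pads, the new feet, the jar and the tape roll where they are.

Things in the scene. Friction and masses are not known exactly. Their poses are not given: they have to be found in the camera images.
- jack: Small red lever-pump toe jack, loose on the bench, 0.95 kg in all; it can be slid along the bench. Origin: on the bench under the middle of the housing; +x points to the toe (lifting end), +z up, the pump handle sticks out to -x. Base plate 250 x 70 x 8 mm (x -135 to +115 mm). Ahead of the housing a low toe with the saddle cup; a gusset joins toe and ram (under 55 mm high, x under 60 mm).
- housing_top (a point): Middle of the top of the jack's upright housing, 118 mm above the bench, 10 mm behind the jack's origin: the place to grip the jack from above. The housing is two cheek plates, 46 mm over all across the jack's y and 70 mm long in x, free on both sides down to the base plate. The steel ram bar runs in its front and comes out of the top as it rises.
- saddle (a point): Centre of the floor of the round steel saddle cup on the jack's toe, 95 mm ahead of the jack's origin along its +x and 23 mm above the bench when the ram is down. Cup: 38 mm inside diameter, 48 mm outside, 7 mm deep (rim 30 mm above the bench). It rises straight up with the ram, at most 56 mm. Axes as the jack's.
- handle (a joint): Pump handle, rad: 0 = up (35 degrees above level), 0.70 = right down on its stop; a spring brings it up behind the hand. It works a ratchet: the first full downstroke raises the saddle 14 mm (9 of them close the gap under the mark), each later one 13 mm more, for 10 to 20 N at the grip. Let it come right up between strokes or the ratchet may not catch. Three full strokes do, a fourth does no harm.
- handle_grip (a point): Centre of the black rubber grip (22 mm diameter, 77 mm long) at the end of the 205 mm straight handle, 180 mm from its hinge, which lies 36 mm behind the jack's origin (-x) and 66 mm above the bench. Moves with the handle; right down it is 215 mm behind the jack's origin and 48 mm above the bench. Hard pressing on the stop does no harm.
- pad_34: Black rubber saddle pad, a plain disc 34 mm in diameter and 28 mm tall: the one that fits the cup (2 mm clearance all round). Origin: centre of its underside, z up. Seated, its top stands 21 mm above the cup's rim, 51 mm above the bench.
- pad_26: Look-alike rubber pad, 26 mm in diameter, 28 mm tall: too small, rattles in the cup. Origin: centre of its underside.
- pad_44: Look-alike rubber pad, 44 mm in diameter, 28 mm tall: too big for the cup. Origin: centre of its underside.
- lift_mark (a point): The lift point, on the underside of the chest's base board, 25 mm in from the board's end, 60 mm above the bench while that end rests on the blocks. Shown by a 44 mm wide band of hot-pink tape over the board's edge and top. +y points level from the mark into the chest (the way the toe goes in), +x along the board's end. The blocks' inner faces are 70 mm either side of the mark.
- chest: White bead chest on its base board, about 5 kg (22 to 28 N at the mark); cannot slide, turns up about the two sound feet at its far end. Origin: between those feet's tops, 385 mm from the mark along the mark's +y; axes as the mark's. Board 240 mm wide, 16 mm thick; the chest on it begins 45 mm behind the mark, its top 188 mm above the bench. Marked end rests on two 60 mm wooden blocks.
- new_foot_a: New turned wooden foot, 52 mm in diameter, 60 mm tall, with a 22 mm stud on top. Leave alone.
- new_foot_b: The other new foot, the same. Leave alone.
- bead_jar: Pink jar of beads with a white cap, 60 mm in diameter, 90 mm tall. Leave alone.
- tape_roll: Pink roll of tape lying flat, 64 mm in diameter, 18 mm tall. Leave alone.
Things that resemble listed ones, but are neither listed nor needed, are in the scene too. What is shaped like the pad_34 but yellow is not meant.

How it is judged:
By the outcome, as a careful person would: the job done as asked, in the order asked, and still so for the second after the job is handed in, while the arm keeps its last pose, push and grip.
It also fails if it takes over 67 s, if anything falls off the work surface, if the arm or the gripper's body presses on something with over 40 N, if the wrist force passes 120 N, or if a joint passes its speed limit or range.

## Working session

There is one attempt and no reset: what is moved stays moved. The work goes in short steps, Python scripts to look and compute and a shell command to move; the robot and the scene stay as the last step left them, time stands still between calls to the robot, and variables do not carry over. Pictures are saved under pics/ and viewed, at most 10 in all, crops included, and the job is handed in when it is done.

```bash
mkdir -p pics; ls; cat > h.py <<'E'
import numpy as np, cv2
from scipy.spatial.transform import Rotation as R
from plant import manip
def snap(name):
    s=manip.get_state(); d=manip.snapshot(name)
    if 'cam_to_world' in d: T=np.array(d['cam_to_world'])
    else:
        W=np.eye(4); W[:3,:3]=R.from_rotvec(s['ee_rot']).as_matrix(); W[:3,3]=s['ee_pos']
        T=W@np.array(d['T_tool_cam'])
    return d['img'],np.array(d['intrinsics']),T
def ray(K,T,u,v):
    d=T[:3,:3]@np.linalg.solve(K,[u,v,1.]); return T[:3,3],d/np.linalg.norm(d)
def onz(K,T,u,v,z):
    o,d=ray(K,T,u,v); return o+d*(z-o[2])/d[2]
def tri(r1,r2):
    (a,d),(b,e)=r1,r2
    t=np.linalg.lstsq(np.c_[d,-e],b-a,rcond=None)[0]
    p,q=a+t[0]*d,b+t[1]*e; return (p+q)/2,np.linalg.norm(p-q)
def proj(K,T,p):
    c=np.linalg.inv(T)@np.r_[p,1]; q=K@c[:3]; return q[:2]/q[2]
def save(n,img,s=1): cv2.imwrite('pics/'+n,cv2.resize(img[:,:,::-1],None,fx=s,fy=s))
E
python3 - <<'E'
from h import *
a,K,T=snap('scene');b,K2,T2=snap('side')
save('scene.png',a,1.5);save('side.png',b,1.5)
np.savez('v0.npz',a=a,K=K,T=T,b=b,K2=K2,T2=T2)
print(T,T2,K,manip.get_state())
E
```

```text
pics
[[-7.38959945e-01  4.62306210e-01 -4.90113423e-01  1.43677501e+03]
 [ 6.73394924e-01  4.83192390e-01 -5.59521573e-01  1.01036054e+03]
 [-2.18512216e-02 -7.43503922e-01 -6.68374477e-01  1.23130707e+03]
 [ 0.00000000e+00  0.00000000e+00  0.00000000e+00  1.00000000e+00]] [[ 9.13648952e-01 -1.86546642e-01  3.61173009e-01  1.17880273e+02]
 [-4.05803670e-01 -4.70690603e-01  7.83437131e-01 -9.95834366e+02]
 [ 2.38531753e-02 -8.62351846e-01 -5.05747288e-01  8.22039912e+02]
 [ 0.00000000e+00  0.00000000e+00  0.00000000e+00  1.00000000e+00]] [[430.21884956   0.         253.77459091]
 [  0.         430.21884956 189.79362192]
 [  0.           0.           1.        ]] {'time_s': 0.1, 'joints': array([-1.32717903e+00,  2.17699526e-01,  1.61480250e+00,  2.56880850e-06,
        1.31133440e+00, -1.12202889e-01]), 'joint_vel': array([-0.00101341,  0.0009937 , -0.00381419, -0.00023074, -0.00044321,
       -0.00022378]), 'joint_torque': array([-4.16388202e-04, -3.98074436e+01, -3.04967237e+01, -1.43580105e-04,
        4.21291043e-03,  7.23661856e-06]), 'ee_pos': array([ 217.56658107, -585.12815298,  241.07088465]), 'ee_rot': array([-3.08980124e+00, -5.55579921e-01,  2.27366058e-04]), 'wrist_force': array([ 0.0669925 , -0.20341114, -0.35001454]), 'ft_torque': array([-0.00313254, -0.0479874 ,  0.00211183]), 'finger_force': 0.0, 'width': 85.40053229726955}
```

View pics/scene.png

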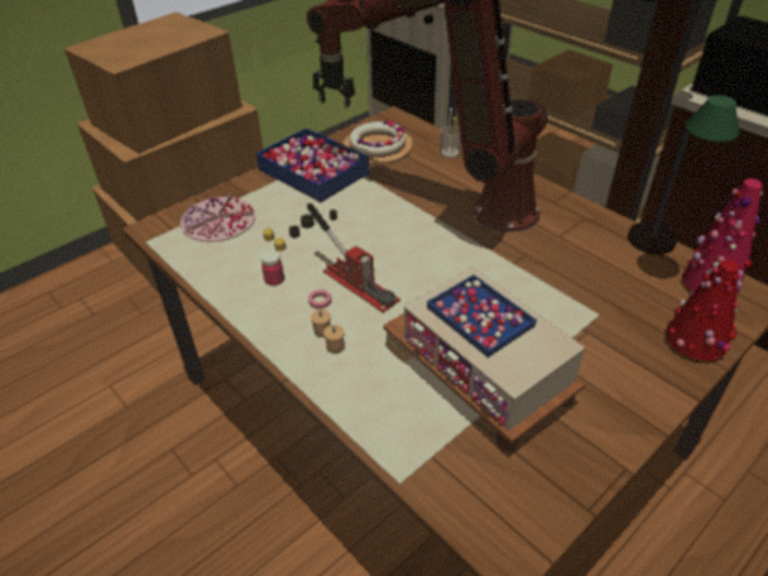

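View pics/side.png

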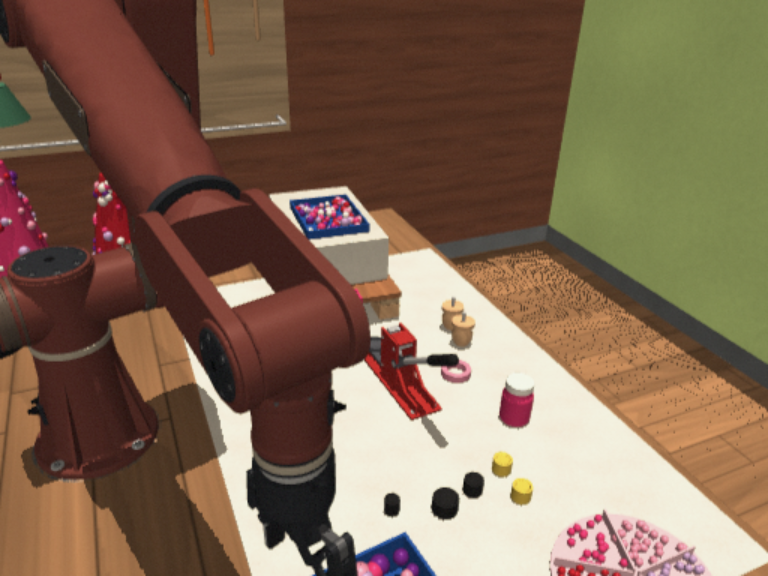

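The scene view shows the jack near (355,275), with its toe towards the chest. The black pads are at (294,231), (307,221) and (333,214). In the side view they are at (473,485), (445,503) and (392,503), and pink tape just shows at (360,293).

```bash
cat > m.py <<'E'
from h import *
d=np.load('v0.npz');a,K,T,b,K2,T2=[d[k] for k in('a','K','T','b','K2','T2')]
def comps(img,mask,mn=8):
    n,l,s,c=cv2.connectedComponentsWithStats(mask.astype(np.uint8))
    return [(c[i],s[i]) for i in range(1,n) if s[i][4]>=mn]
for nm,img,k,t,box in(('scene',a,K,T,(130,240,180,170)),('side',b,K2,T2,(245,330,310,350))):
    x0,x1,y1,y0=box[0],box[1],max(box[2:]),min(box[2:])
    if nm=='scene': x0,x1,y0,y1=180,232,135,165
    else: x0,x1,y0,y1=250,335,305,350
    sub=img[y0:y1,x0:x1]; m=sub.max(2)<70
    for c,s in comps(img,m):
        u,v=c+[x0,y0]; print(nm,s[2:],(u,v),onz(k,t,u,v,14).round(1))
pts={'cheeks top sc':(360,250,118),'toe tip':(385,303,8),'cornerfar':(398,297,8)}
for n,(u,v,z) in {'toe R':(383,309,8),'toe L':(400,298,8),'cup':(380,293,25),'housing':(360,252,118),'grip end':(312,207,150),'foot a':(334,338,60),'foot b':(321,318,60),'jar':(270,260,90),'roll':(320,297,18),'board near':(388,328,76),'board far':(505,435,76),'chest top near':(407,305,188),'chest top left':(475,275,188)}.items():
    print(n,onz(K,T,u/1.5,v/1.5,z).round())
for n,(u,v,z) in {'toe base back':(415,415,8),'back2':(440,405,8),'housing':(398,332,118),'foot a':(453,305,60),'foot b':(463,322,60),'board corner':(400,290,76),'tape':(360,293,76),'blk base':(385,318,0),'grip':(440,360,150)}.items():
    print('side',n,onz(K2,T2,u/1.5,v/1.5,z).round())
E
python3 m.py
```

```text
scene [ 18  18 124] (np.float64(208.33064516129033), np.float64(145.48387096774195)) [ 487.5 -394.7   14. ]
scene [ 4  5 19] (np.float64(221.57894736842104), np.float64(142.89473684210526)) [ 428.3 -366.8   14. ]
scene [ 6  7 32] (np.float64(195.90625), np.float64(153.96875)) [ 571.1 -382.    14. ]
side [ 13  17 189] (np.float64(315.0), np.float64(323.0)) [ 569.1 -378.6   14. ]
side [ 18  21 304] (np.float64(296.3519736842105), np.float64(335.2598684210526)) [ 507.  -394.8   14. ]
side [ 10  15 126] (np.float64(260.8333333333333), np.float64(336.1746031746032)) [ 426.  -363.8   14. ]
toe R [602.  64.   8.]
toe L [538.  64.   8.]
cup [577.  25.  25.]
housing [571. -60. 118.]
grip end [ 561. -283.  150.]
foot a [796.  96.  60.]
foot b [775.  18.  60.]
jar [ 753. -234.   90.]
roll [702. -84.  18.]
board near [685. 175.  76.]
board far [720. 577.  76.]
chest top near [675. 232. 188.]
chest top left [481. 270. 188.]
side toe base back [ 559. -180.    8.]
side back2 [ 618. -172.    8.]
side housing [577. -55. 118.]
side foot a [781.  77.  60.]
side foot b [766.   4.  60.]
side board corner [683. 161.  76.]
side tape [590. 183.  76.]
side blk base [650. 169.   0.]
side grip [ 588. -208.  150.]
```

```bash
cat > go.py <<'E'
import sys
from h import *
# target TCP xyz -> tool shift and turn(deg) to bring tool y parallel to given world yaw (mod 180)
def go(p,yaw=None):
    s=manip.get_state();M=R.from_rotvec(s['ee_rot']).as_matrix()
    print('t',s['time_s'],'pos',s['ee_pos'].round(1),'w',round(s['width'],1),'F',s['wrist_force'].round(1),'tooly yaw',np.degrees(np.arctan2(M[1,1],M[0,1])).round(1),'j6',s['joints'][5].round(2))
    print('shift',(M.T@(np.array(p)-s['ee_pos'])).round(1))
    if yaw is not None:
        c=np.degrees(np.arctan2(M[1,1],M[0,1])); print('turn (about tool z)',(-( (yaw-c+90)%180-90)).round(1))
if __name__=='__main__':
    v=[float(x) for x in sys.argv[1:]]; go(v[:3],v[3] if len(v)>3 else None)
E
python3 - <<'E'
from h import *
d=manip.snapshot('wrist');print(np.array(d['T_tool_cam']).round(3),d['intrinsics'])
d=np.load('v0.npz')
for u,v in((502,462),(522,490)):print(onz(d['K2'],d['T2'],u/1.5,v/1.5,14).round())
E
python3 go.py 570 -300 300 90
```

```text
[[-0.00000e+00 -9.58000e-01 -2.87000e-01  7.37640e+01]
 [ 1.00000e+00  0.00000e+00 -1.00000e-03  8.75000e-01]
 [ 1.00000e-03 -2.87000e-01  9.58000e-01 -1.30468e+02]
 [ 0.00000e+00  0.00000e+00  0.00000e+00  1.00000e+00]] [[287.17159604   0.         257.07032758]
 [  0.         287.17159604 194.98953972]
 [  0.           0.           1.        ]]
[ 643. -354.   14.]
[ 639. -421.   14.]
t 0.15 pos [ 217.6 -585.2  241.2] w 85.6 F [ 0.2 -0.   0.3] tooly yaw -69.6 j6 -0.11
shift [ 429.7 -144.7  -58.4]
turn (about tool z) 20.4
```

```bash
python3 -m pendant '[[0,40,-13,-30,5],[0,45,-13,-30,5],[0,45,-5,0,5],[0,45,-5,0,5],[0,45,0,0,0],[0,45,5,0,0],[0,40,10,0,0],[0,30,0,0,0],[0,0,0,0,0],[0,0,0,0,0]]'; python3 go.py 540 -380 300 90
```

```text
time_s: 1.4
ee_pos: [537.8, -526.8, 301.6]
ee_rot: [-3.141, -0.011, 0.002]
wrist_force: [-0.9, 0.0, -0.5]
width: 85.5
finger_force: 0.0
t 1.4 pos [ 537.8 -526.8  301.6] w 85.5 F [-0.9  0.  -0.5] tooly yaw -89.6 j6 0.7
shift [   3.2 -146.8    1.7]
turn (about tool z) 0.4
```

```bash
python3 -m pendant '[[0,0,-50,0,0],[0,0,-50,0,0],[0,0,-47,0,0],[0,0,0,0,0],[0,0,0,0,0]]'; cat > look.py <<'E'
import sys
from h import *
n=sys.argv[1];a,K,T=snap('wrist');save(n+'.png',a,1.5);np.savez(n+'.npz',a=a,K=K,T=T)
E
python3 look.py w1
```

```text
time_s: 2.02
ee_pos: [536.7, -380.8, 303.0]
ee_rot: [3.14, 0.009, 0.001]
wrist_force: [0.3, 0.5, 0.1]
width: 85.4
finger_force: 0.0
```

View pics/w1.png

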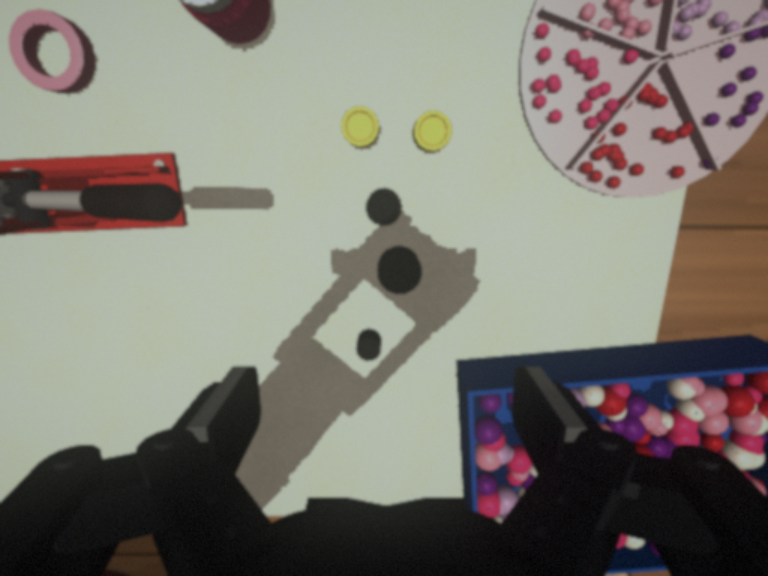

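The wrist view shows the three pads at (384,207), (400,270) and (369,344), the first at 34 mm by its apparent size. The jack's rear and handle are at the left, with the housing out of view.

```bash
python3 - <<'E'
from h import *
d=np.load('w1.npz');a,K,T=d['a'],d['K'],d['T'];v=np.load('v0.npz')
x0,x1,y0,y1=225,290,120,245
m=(a[y0:y1,x0:x1].max(2)<60).astype(np.uint8)
n,l,s,c=cv2.connectedComponentsWithStats(m)
b=v['b'];side={0:(315,323),1:(296.35,335.26),2:(260.8,336.2)}
k=0
for i in range(1,n):
    if s[i][4]<100: continue
    u,w=c[i]+[x0,y0]; (rx,ry),(ww,hh),ang=cv2.minAreaRect(np.argwhere(l==i)[:,::-1].astype(np.float32))
    p=onz(K,T,u,w,14); 
    L=s[i][0]+x0;Rr=L+s[i][2]
    dia=np.linalg.norm(onz(K,T,L,w,20)-onz(K,T,Rr,w,20))
    q,e=tri(ray(K,T,u,w),ray(v['K2'],v['T2'],*side[k]))
    # top face: bottom edge of blob... 
    print((u,w),s[i][2:],p.round(1),'dia',dia.round(1),'tri',q.round(1),e.round(1));k+=1
E
```

```text
(np.float64(255.48626373626374), np.float64(137.92032967032966)) [ 21  23 364] [ 570.6 -378.9   14. ] dia 29.8 tri [ 570.  -378.5   13.2] 1.3
(np.float64(265.78005865102637), np.float64(179.68768328445748)) [ 29  30 682] [ 508.9 -394.6   14. ] dia 42.9 tri [ 508.1 -394.2   12.6] 1.2
(np.float64(245.4857142857143), np.float64(229.45238095238096)) [ 14  18 210] [ 427.8 -363.7   14. ] dia 21.8 tri [ 426.8 -363.2   12.5] 1.1
```

```bash
python3 go.py 570.3 -378.7 21; python3 -m pendant '[[0.3,17,-1,50,0],[0.3,16,-1,50,0],[0.3,0,0,60,0],[0.3,0,0,60,0],[0.3,0,0,30,0],[0.3,0,0,10,0],[0.3,0,0,0,0],[0.3,0,0,0,0]]' 30; python3 go.py 570.3 -378.7 21 90
```

```text
t 2.075 pos [ 536.8 -381.2  302.7] w 85.5 F [ 0.2  0.3 -0.4] tooly yaw -89.7 j6 0.84
shift [ 33.4  -2.7 281.7]
time_s: 3.08
ee_pos: [571.9, -379.5, 44.9]
ee_rot: [3.139, 0.01, 0.005]
wrist_force: [1.1, -0.5, 1.3]
width: 59.9
finger_force: 0.0
t 3.075 pos [ 571.9 -379.5   44.9] w 59.9 F [ 1.1 -0.5  1.3] tooly yaw -89.6 j6 0.88
shift [-1.7 -0.9 23.9]
turn (about tool z) 0.4
```

```bash
python3 -m pendant '[[0.3,-1,-1,12,0],[0.3,-1,0,12,0],[0.3,0,0,0,0],[0.9,0,0,0,0],[0.9,0,0,0,0],[0.9,0,0,0,0],[0.9,0,0,0,0],[0.9,0,0,0,0]]' 30; python3 go.py 570.3 -378.7 21 90;
```

```text
time_s: 4.08
ee_pos: [568.7, -376.9, 18.7]
ee_rot: [3.141, 0.011, 0.001]
wrist_force: [-0.1, -0.0, 0.4]
width: 33.0
finger_force: 30.0
t 4.075 pos [ 568.7 -376.9   18.7] w 33.0 F [-0.1 -0.   0.4] tooly yaw -89.6 j6 0.88
shift [ 1.6  1.8 -2.3]
turn (about tool z) 0.4
```

```bash
python3 -m pendant '[[0.9,0,0,-60,0],[0.9,0,0,-60,0],[0.9,0,-30,-60,0],[0.9,5,-60,-60,0],[0.9,5,-60,-60,0],[0.9,5,-60,-10,0],[0.9,5,-60,0,0],[0.9,5,-60,0,0],[0.9,5,-60,0,0],[0.9,0,-20,0,0]]'; python3 -m pendant '[[0.9,0,0,0,0],[0.9,0,0,0,0]]'; python3 look.py w2; python3 go.py 570 30 330 90
```

```text
time_s: 5.32
ee_pos: [592.7, 3.0, 292.1]
ee_rot: [-3.141, -0.016, 0.001]
wrist_force: [0.7, -0.5, -0.1]
width: 33.0
finger_force: 30.2
time_s: 5.58
ee_pos: [593.2, -1.9, 292.3]
ee_rot: [3.141, 0.009, -0.001]
wrist_force: [-0.1, -0.9, -1.8]
width: 32.8
finger_force: 30.2
t 5.625 pos [593.2  -2.1 292.3] w 32.6 F [ 0.5 -0.3 -1.4] tooly yaw -89.7 j6 1.44
shift [-23.1 -32.2 -37.7]
turn (about tool z) 0.3
```

View pics/w2.png

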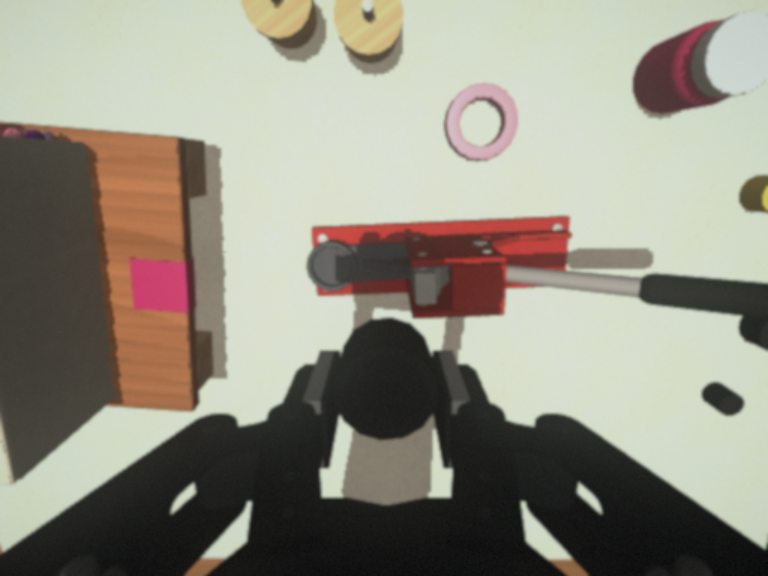

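The picture shows the cup at (333,264). The base plate corners are at (313,228), (569,217), (568,285) and (318,295). The board end runs from (180,138) to (195,410), with the tape at (131–190, 260–312).

```bash
cat > j.py <<'E'
from h import *
d=np.load('w2.npz');a,K,T=d['a'],d['K'],d['T']
w=lambda u,v,z:onz(K,T,u/1.5,v/1.5,z).round(1)
fl,fr,br,bl=w(313,228,8),w(569,217,8),w(568,285,8),w(318,295,8)
print('base',fl,fr,br,bl,'len',np.linalg.norm(fl-fr),'wid',np.linalg.norm(fl-bl))
ax=(fl+bl-fr-br)/2; ax/=np.linalg.norm(ax); yaw=np.degrees(np.arctan2(ax[1],ax[0]))
org=(fl+fr+br+bl)/4+ax*10; print('jack yaw',yaw,'org',org,'cup pred',org+ax*95,'housing pred',org-ax*10)
g=cv2.medianBlur(cv2.cvtColor(a,cv2.COLOR_RGB2GRAY),3)[150:205,195:260]
print('cup rim px',w(333,264,30),'dia',np.linalg.norm(w(307,264,30)-w(359,264,30)))
print('housing top', w(409,259,118),w(506,259,118),w(505,315,118),w(414,317,118))
hs=cv2.cvtColor(a,cv2.COLOR_RGB2HSV)
m=((hs[...,0]>160)&(hs[...,0]<175)&(hs[...,1]>120)&(hs[...,2]>120)).astype(np.uint8)
m[:,:70]=0;m[:,140:]=0;m[:150]=0;m[230:]=0
c=max(cv2.findContours(m,0,2)[0],key=cv2.contourArea);q=cv2.boxPoints(cv2.minAreaRect(c));print(q*1.5)
for p in q: print('tape',onz(K,T,*p,76).round(1))
e0,e1=w(181,138,76),w(195,410,76);print('board end',e0,e1,np.linalg.norm(e0-e1), 'inward yaw',np.degrees(np.arctan2(*(e1-e0)[1::-1]))+0)
E
python3 j.py
```

```text
base [606.9  67.6   8. ] [ 618.7 -177.3    8. ] [ 551.3 -185.     8. ] [539.5  65.5   8. ] len 245.18411449357808 wid 67.43270719762033
jack yaw 92.72740998267591 org [578.62415691 -47.31132775   8.        ] cup pred [574.10364759  47.58105865   8.        ] housing pred [579.1 -57.3   8. ]
cup rim px [576.6  46.7  30. ] dia 48.60092591710574
housing top [600.9 -19.2 118. ] [601.3 -89.2 118. ] [558.4 -92.1 118. ] [556.5 -23.9 118. ]
[[130.5 259.5]
 [187.5 259.5]
 [187.5 310.5]
 [130.5 310.5]]
tape [590.2 207.2  76. ]
tape [590.4 160.4  76. ]
tape [546.1 166.   76. ]
tape [545.8 214.6  76. ]
board end [684.5 153.4  76. ] [449.7 171.4  76. ] 235.48893816907835 inward yaw 175.6162231958686
```

```bash
python3 -m pendant '[[0.9,0,0,15,-10],[0.9,0,0,15,-10],[0.9,0,0,15,-10],[0.9,0,0,15,-10],[0.9,0,0,15,-10],[0.9,0,0,15,-10],[0.9,0,0,0,-10],[0.9,0,0,0,-10],[0.9,0,0,0,-10],[0.9,0,-18,0,0]]'; python3 -m pendant '[[0.9,0,0,0,0],[0.9,0,0,0,0]]'; python3 look.py w3; python3 go.py 575.5 47.2 90 2
```

```text
time_s: 6.88
ee_pos: [576.1, -2.7, 202.6]
ee_rot: [2.215, 2.226, 0.0]
wrist_force: [-0.1, 0.1, -0.0]
width: 32.8
finger_force: 30.3
time_s: 7.12
ee_pos: [575.8, -1.6, 202.6]
ee_rot: [2.215, 2.227, 0.001]
wrist_force: [0.2, -1.2, -0.9]
width: 33.1
finger_force: 30.3
t 7.175 pos [575.9  -1.3 202.6] w 33.1 F [-0.4  0.3 -1.3] tooly yaw 0.3 j6 -0.13
shift [ 48.5  -0.2 112.6]
turn (about tool z) -1.7
```

View pics/w3.png

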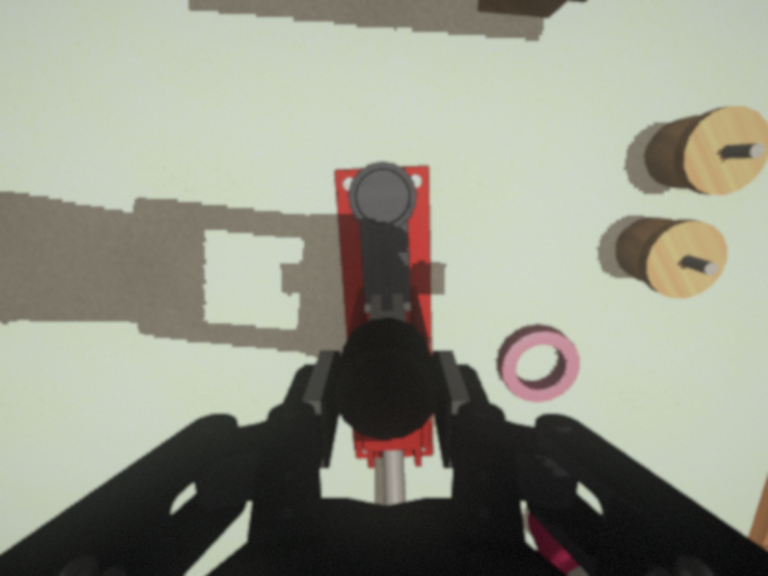

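The cup is now clear at (382,194) with a radius of about 32 px.

```bash
python3 - <<'E'
from h import *
d=np.load('w2.npz');e=np.load('w3.npz')
p,err=tri(ray(d['K'],d['T'],333/1.5,264/1.5),ray(e['K'],e['T'],382/1.5,194/1.5));print('cup tri',p,err)
w=lambda u,v,z:onz(e['K'],e['T'],u/1.5,v/1.5,z).round(1)
print('cup@30',w(382,194,30),'dia',w(415,194,30)[0]-w(349,194,30)[0])
g=cv2.GaussianBlur(cv2.cvtColor(e['a'],cv2.COLOR_RGB2GRAY),(3,3),0)
c=cv2.HoughCircles(g[90:170,210:300],cv2.HOUGH_GRADIENT_ALT if 0 else cv2.HOUGH_GRADIENT,1,30,param1=80,param2=10,minRadius=14,maxRadius=24)
for x,y,r in c[0][:3]: print((x+210)*1.5,(y+90)*1.5,r*1.5,w((x+210)*1.5,(y+90)*1.5,30))
# the pad held: silhouette bottom centre
E
python3 go.py 575.5 47.2 90 2
```

```text
cup tri [573.3098677   49.32392775  13.34179017] 1.538567521889771
cup@30 [573.9  51.   30. ] dia 45.30000000000007
381.75 194.25 24.150002 [573.8  50.8  30. ]
t 7.175 pos [575.9  -1.3 202.6] w 33.1 F [-0.4  0.3 -1.3] tooly yaw 0.3 j6 -0.13
shift [ 48.5  -0.2 112.6]
turn (about tool z) -1.7
```

```bash
cat > padrel.py <<'E'
import sys
from h import *
for n,cup in (('w2',(333/1.5,264/1.5)),('w3',(381.8/1.5,194.2/1.5))):
    e=np.load(n+'.npz');a=e['a'];K=e['K'];T=e['T']
    pos={'w2':[593.2,-2.0,292.3],'w3':[575.9,-1.4,202.6]}[n]
    b=pos[2]-18.7
    m=(cv2.GaussianBlur(a,(3,3),0).max(2)<45)
    col=m[190:260,225:292]; rows=[]
    us,vs=[],[]
    for u in range(240,277):
        r=np.where(m[195:255,u])[0]
        if len(r): us.append(u+.0);vs.append(195+r[0])
    P=np.array([onz(K,T,u,v,b) for u,v in zip(us,vs)])[:,:2]
    # circle fit with r=17
    from scipy.optimize import least_squares
    s=least_squares(lambda c:np.hypot(*(P-c).T)-17,P.mean(0)+(np.array(pos[:2])-P.mean(0))*.3,loss='soft_l1')
    C=onz(K,T,*cup,30)[:2]
    print(n,'pad',s.x.round(1),'rms',np.sqrt(np.mean(s.fun**2)).round(2),'pad-tcp',(s.x-pos[:2]).round(1),'cup-pad',(C-s.x).round(1),'=> tcp target',(np.array(pos[:2])+C-s.x).round(1))
E
python3 padrel.py
```

```text
w2 pad [594.2  -2.3] rms 0.25 pad-tcp [ 1.  -0.3] cup-pad [-17.6  49. ] => tcp target [575.6  47. ]
w3 pad [ 5.763e+02 -5.000e-01] rms 0.22 pad-tcp [0.4 0.9] cup-pad [-2.5 51.4] => tcp target [573.4  50. ]
```

```bash
python3 -m pendant '[[0.9,8,-1,25,-2],[0.9,8,0,25,0],[0.9,10,0,25,0],[0.9,0,0,18,0],[0.9,0,0,0,0],[0.9,0,0,0,0]]'; python3 look.py w4;python3 go.py 574 49 90;  python3 - <<'E'
from h import *
e=np.load('w4.npz');g=cv2.GaussianBlur(cv2.cvtColor(e['a'],cv2.COLOR_RGB2GRAY),(3,3),0)
save('w4c.png',e['a'][60:260,150:370],3)
E
```

```text
time_s: 7.92
ee_pos: [574.5, 25.0, 110.4]
ee_rot: [2.174, 2.266, 0.002]
wrist_force: [-0.2, 0.6, -1.0]
width: 32.6
finger_force: 30.3
t 7.975 pos [574.7  25.  110.8] w 32.6 F [0.1 1.4 0. ] tooly yaw 2.4 j6 -0.12
shift [24.   0.2 20.8]
```

View pics/w4c.png

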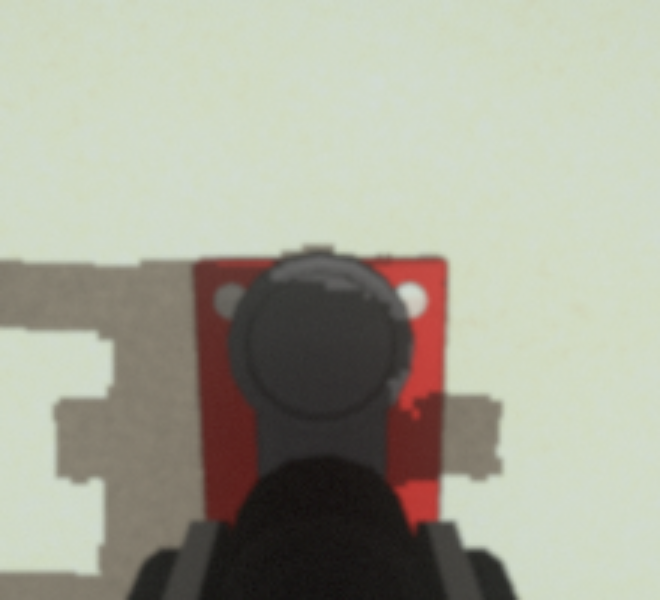

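The cup rim is concentric at crop (321,343), which is image pixel (257,174.4).

```bash
python3 - <<'E'
from h import *
from scipy.optimize import least_squares
e=np.load('w4.npz');a,K,T=e['a'],e['K'],e['T']
pos=np.array([574.6,25,110.6]);C=onz(K,T,256.9,174.3,30)[:2]
m=(cv2.GaussianBlur(a,(3,3),0).max(2)<45);us=range(242,275)
P=np.array([onz(K,T,u,205+np.where(m[205:255,u])[0][0],pos[2]-18.7)[:2] for u in us])
s=least_squares(lambda c:np.hypot(*(P-c).T)-17,pos[:2]);print(s.x,s.cost,'cup',C,'target',pos[:2]+C-s.x)
d=np.load('w3.npz');print(tri(ray(K,T,256.9,174.3),ray(d['K'],d['T'],381.8/1.5,194.2/1.5)))
E
```

```text
[574.60698706  27.26088304] 0.8077462477955947 cup [574.19880544  50.69978692] target [574.19181838  48.43890388]
(array([573.99621897,  50.9888936 ,  31.40211672]), np.float64(0.38045763327237087))
```

```bash
python3 -m pendant '[[0.9,12,0,10,0],[0.9,11.5,0,20,0],[0.9,0,0,20,0],[0.9,0,0,0,0],[0.9,0,0,0,0]]';python3 go.py 574.2 48.4 43; python3 -m pendant '[[0.9,0,0,6,0],[0.9,0,0,4,0],[0.9,0,0,4,0],[0.9,0,0,2,0],[0.9,0,0,0,0]]';python3 go.py 574.2 48.4 43
```

```text
time_s: 8.6
ee_pos: [572.3, 48.8, 58.9]
ee_rot: [-2.174, -2.267, 0.001]
wrist_force: [-0.0, 1.1, -0.7]
width: 33.0
finger_force: 30.3
t 8.6 pos [572.3  48.8  58.9] w 33.0 F [-0.   1.1 -0.7] tooly yaw 2.4 j6 -0.08
shift [-0.5  1.9 15.9]
time_s: 9.22
ee_pos: [572.7, 48.6, 43.4]
ee_rot: [2.174, 2.267, 0.0]
wrist_force: [0.9, -2.3, -2.8]
width: 32.8
finger_force: 30.2
t 9.225 pos [572.7  48.6  43.4] w 32.8 F [ 0.9 -2.3 -2.8] tooly yaw 2.4 j6 -0.08
shift [-0.3  1.5  0.4]
```

```bash
python3 -m pendant '[[0.9,0,1.2,1,0],[0.9,0,0,0,0],[0.65,0,0,0,0],[0.5,0,0,0,0],[0.5,0,0,0,0],[0.5,0,0,0,0],[0.5,0,0,-15,0],[0.5,0,0,-30,0],[0.5,-20,0,-60,0],[0.5,-20,0,-20,0]]'; python3 -m pendant '[[0.5,0,0,0,0],[0,0,0,0,0]]'; python3 look.py w5; python3 - <<'E'
from h import *
e=np.load('w5.npz');save('w5c.png',e['a'][0:260,150:370],2.3)
E
python3 go.py 578 -57 200 
```

```text
time_s: 10.48
ee_pos: [578.5, 8.7, 172.7]
ee_rot: [2.169, 2.263, 0.009]
wrist_force: [-0.3, 0.4, 1.0]
width: 42.4
finger_force: 0.0
time_s: 10.72
ee_pos: [573.8, 9.6, 164.9]
ee_rot: [-2.173, -2.264, 0.003]
wrist_force: [-0.1, -0.4, 0.1]
width: 59.5
finger_force: 0.0
t 10.775 pos [573.4   9.9 164.3] w 66.6 F [ 1.   0.6 -1.4] tooly yaw 2.4 j6 -0.15
shift [-67.    1.6 -35.8]
```

View pics/w5c.png

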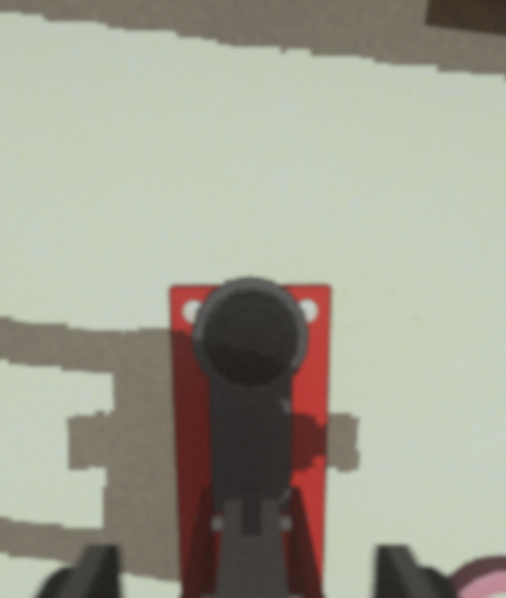

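The pad sits centred in the cup rim at crop (250,332). I'll take one more look at the tape from above, in the current wrist orientation.

```bash
python3 -m pendant '[[0,20,0,-50,0],[0,30,0,-50,0],[0,20,0,-30,0],[0,0,0,0,0],[0,0,0,0,0]]'; python3 look.py w6; python3 - <<'E'
from h import *
e=np.load('w6.npz');a,K,T=e['a'],e['K'],e['T']
hs=cv2.cvtColor(a,cv2.COLOR_RGB2HSV)
m=((hs[...,0]>160)&(hs[...,0]<176)&(hs[...,1]>120)&(hs[...,2]>90)).astype(np.uint8)
for c in sorted(cv2.findContours(m,0,2)[0],key=cv2.contourArea)[::-1][:3]:
    q=cv2.boxPoints(cv2.minAreaRect(c)); print(cv2.contourArea(c),cv2.boundingRect(c),[onz(K,T,*p,76).round(1)[:2].tolist() for p in q])
save('w6.png',a,1.3)
E
python3 go.py 578 -57 200
```

```text
time_s: 11.4
ee_pos: [571.0, 79.2, 293.6]
ee_rot: [-2.172, -2.265, 0.006]
wrist_force: [0.2, -0.6, -0.5]
width: 85.5
finger_force: 0.0
1538.0 (239, 52, 42, 47) [[543.6, 166.9], [547.9, 211.4], [591.1, 208.8], [588.6, 164.1]]
t 11.45 pos [570.8  78.9 293.2] w 85.5 F [ 0.5  0.1 -0.3] tooly yaw 2.4 j6 -0.03
shift [-136.     2.    93.2]
```

View pics/w6.png

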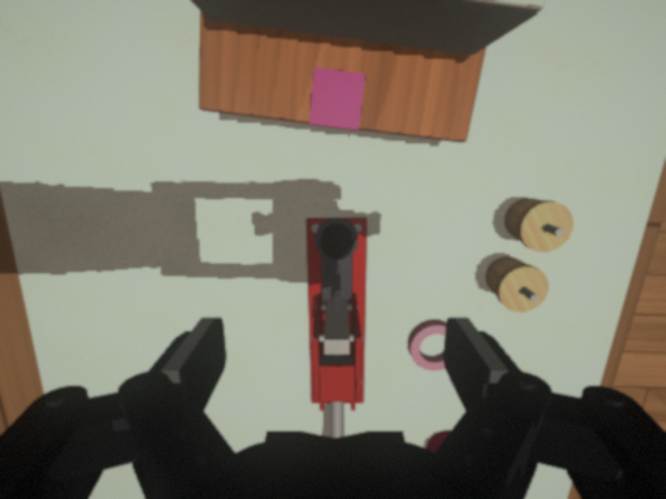

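The view shows the board end from (200,108) to (467,140), the tape's near edge from (310,124) to (360,130), and the pad top at about (336,240).

```bash
python3 - <<'E'
from h import *
e=np.load('w6.npz');K,T=e['K'],e['T'];d=np.load('w2.npz')
w=lambda u,v,z:onz(K,T,u/1.3,v/1.3,z)[:2].round(1)
a,b=w(200,108,76),w(467,140,76);t=(w(310,124,76)+w(360,130,76))/2
x=(b-a)/np.linalg.norm(b-a);n=np.array([-x[1],x[0]])
print('end',a,b,np.linalg.norm(b-a),'inward yaw',np.degrees(np.arctan2(n[1],n[0])),'tape end',t,'mark',t+25*n)
print('pad top',w(336,239,51), 'base front',w(307,218,8),w(366,220,8),'back',w(312,402,8),w(363,403,8))
p1=ray(K,T,335/1.3,127/1.3);p2=ray(d['K'],d['T'],190/1.5,285/1.5);print('tape end tri',tri(p1,p2))
E
```

```text
end [449.3 175. ] [685.6 158.2] 236.89645417354816 inward yaw 85.93333821405973 tape end [567.8  164.25] mark [569.57292649 189.18705539]
pad top [573.3  55.8] base front [539.9  67.9] [606.7  68.4] back [ 551.7 -178.5] [ 619.1 -176.9]
tape end tri (array([567.31175373, 164.20398141,  69.91587608]), np.float64(0.9473266663497771))
```

```bash
python3 -m pendant '[[0,-45,0,0,0],[0,-45,1,0,0],[0,-44,1,20,0],[0,0,0,50,0],[0,0,0,40,0],[0,0,0,20,0],[0,0,0,0,0]]'; python3 go.py 578.6 -55.4 90 2.5
```

```text
time_s: 12.32
ee_pos: [577.9, -54.5, 163.7]
ee_rot: [-2.172, -2.263, 0.005]
wrist_force: [1.0, 1.2, -0.2]
width: 85.6
finger_force: 0.0
t 12.325 pos [577.9 -54.5 163.7] w 85.6 F [ 1.   1.2 -0.2] tooly yaw 2.4 j6 -0.26
shift [-1.   1.1 73.7]
turn (about tool z) -0.1
```

```bash
python3 -m pendant '[[0,-1,1,35,0],[0,0,0,30,0],[0,0,0,9,0],[0,0,0,0,0],[0.5,0,0,0,0],[0.7,0,0,0,0],[0.7,0,0,0,0],[0.7,0,0,0,0],[0.7,0,0,0,0]]' 70; python3 go.py 561.3 84.8 90 -4.1
```

```text
time_s: 13.45
ee_pos: [580.2, -55.8, 94.2]
ee_rot: [-2.173, -2.267, 0.003]
wrist_force: [-5.2, -0.3, 7.1]
width: 45.2
finger_force: 71.5
t 13.45 pos [580.2 -55.8  94.2] w 45.2 F [-5.2 -0.3  7.1] tooly yaw 2.4 j6 -0.26
shift [141.3 -12.9   4.2]
turn (about tool z) 6.5
```

```bash
python3 -m pendant '[[0.7,0,0,-5,0],[0.7,0,0,0,3.5],[0.7,0,0,0,3],[0.7,0,0,0,0],[0.7,0,0,0,0]]'; python3 go.py 561.3 84.8 94 -4.1
```

```text
time_s: 14.08
ee_pos: [579.8, -55.2, 96.3]
ee_rot: [-2.297, -2.14, 0.002]
wrist_force: [-0.3, 0.3, -10.7]
width: 45.4
finger_force: 72.8
t 14.075 pos [579.8 -55.2  96.3] w 45.4 F [ -0.3   0.3 -10.7] tooly yaw -4.1 j6 -0.14
shift [138.4 -28.4   2.4]
turn (about tool z) 0.0
```

```bash
python3 -m pendant '[[0.7,10,-8,0,0],[0.7,15,-12,0,0],[0.7,15,-8.5,0,0],[0.7,15,0,0,0],[0.7,15,0,0,0],[0.7,0,0,0,0],[0.7,0,0,0,0]]'; python3 go.py 561.3 84.8 94 -4.1;  python3 look.py w7
```

```text
time_s: 14.95
ee_pos: [558.0, 16.2, 97.9]
ee_rot: [2.298, 2.14, -0.0]
wrist_force: [-0.7, -0.7, -10.7]
width: 44.9
finger_force: 73.5
t 14.95 pos [558.   16.2  97.9] w 44.9 F [ -0.7  -0.7 -10.7] tooly yaw -4.1 j6 -0.02
shift [68.7 -1.6  3.8]
turn (about tool z) 0.0
```

View pics/w7.png

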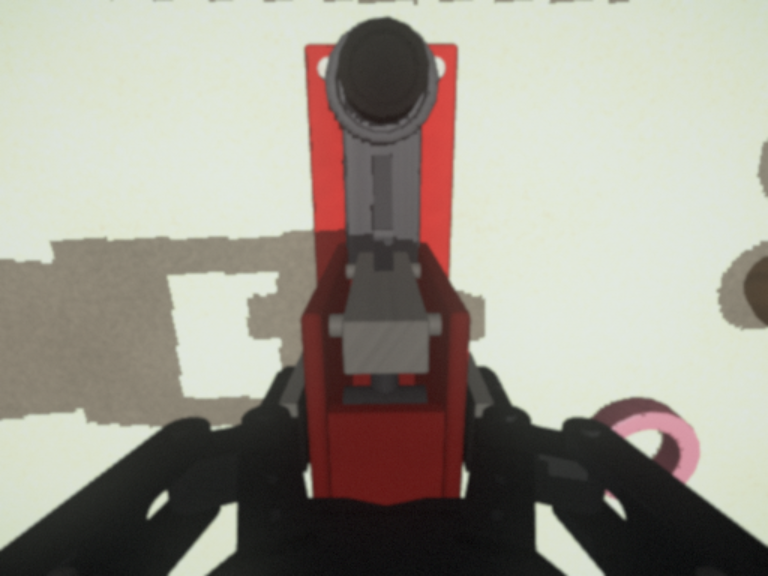

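The pad is in the cup. The cup rim spans u 326–438 with its bottom at v 143, so its centre is about (382,87).

```bash
python3 - <<'E'
from h import *
e=np.load('w7.npz');K,T=e['K'],e['T']
w=lambda u,v,z:onz(K,T,u/1.5,v/1.5,z).round(1)
C=w(382,87,34)[:2];C2=w(382.5,68,55)[:2];print('cup',C,'padtop',C2,'dia',w(438,87,34)-w(326,87,34),w(326,87,34))
f=[w(307,45,12),w(457,45,12)];print('front',f)
s=manip.get_state();M=R.from_rotvec(s['ee_rot']).as_matrix();mark=np.array([568.8,189.5])
for c in(C,C2,np.mean(f,0)[:2]-20*M[:2,0]):print('shift',(M.T@np.r_[mark-c,0]).round(1))
E
```

```text
cup [564.7 118.8] padtop [565.3 121.8] dia [46.  -3.3  0. ] [541.7 120.5  34. ]
front [array([532.6, 141.8,  12. ]), array([599.5, 137. ,  12. ])]
shift [70.8 -1.  -0. ]
shift [67.8 -1.4 -0. ]
shift [70.2 -0.8 -0. ]
```

```bash
python3 -m pendant '[[0.7,10,-1,1,0],[0.7,15,0,1,0],[0.7,15,0,0,0],[0.7,15,0,0,0],[0.7,10,0,0,0],[0.7,4.5,0,0,0],[0.7,0,0,0,0],[0.7,0,0,0,0]]'; python3 go.py 561.3 84.8 90 -4.1; python3 -m pendant '[[0.7,0,0,2,0],[0.7,0,0,2,0],[0.7,0,0,0,0]]';python3 go.py 561.3 84.8 90 -4.1
```

```text
time_s: 16.0
ee_pos: [561.6, 85.3, 95.7]
ee_rot: [2.3, 2.14, -0.001]
wrist_force: [-0.6, 0.2, -10.2]
width: 45.3
finger_force: 73.5
t 16.0 pos [561.6  85.3  95.7] w 45.3 F [ -0.6   0.2 -10.2] tooly yaw -4.1 j6 0.1
shift [-0.5 -0.3  5.7]
turn (about tool z) -0.0
time_s: 16.38
ee_pos: [562.0, 85.3, 94.2]
ee_rot: [2.3, 2.14, -0.001]
wrist_force: [-5.7, -0.4, 3.3]
width: 45.1
finger_force: 74.9
t 16.375 pos [562.   85.3  94.2] w 45.1 F [-5.7 -0.4  3.3] tooly yaw -4.1 j6 0.1
shift [-0.5 -0.7  4.2]
turn (about tool z) -0.0
```

```bash
python3 -m pendant '[[0.5,0,0,-1,0],[0.2,0,0,0,0],[0,0,0,0,0],[0,0,0,0,0],[0,0,0,-30,0],[0,0,0,-60,0],[0.5,0,0,-60,0],[1,-20,0,-20,0],[1,-50,0,0,0],[1,-50,0,0,0]]'; python3 - <<'E'
from h import *
a,K,T=snap('scene');b,K2,T2=snap('side')
m=np.hstack([cv2.resize(a[130:330,180:400],None,fx=1.8,fy=1.8),cv2.resize(b[150:350,150:370],None,fx=1.8,fy=1.8)]);save('chk.png',m)
E
python3 go.py 548.9 -87.7 215 -4.1
```

```text
time_s: 17.62
ee_pos: [552.6, -35.4, 262.5]
ee_rot: [2.298, 2.141, -0.0]
wrist_force: [1.1, -1.3, -0.5]
width: 12.3
finger_force: 0.0
t 17.725 pos [552.2 -38.6 261.9] w 0.2 F [-0.3  1.   0.9] tooly yaw -4.4 j6 -0.12
shift [-49.1   0.6  47. ]
turn (about tool z) -0.3
```

View pics/chk.png

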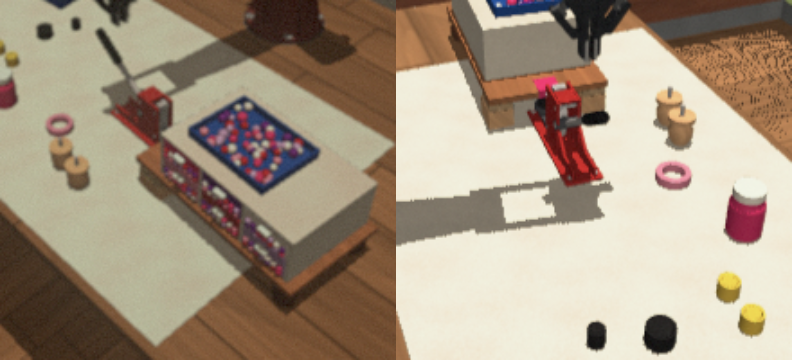

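The jack stands with its toe under the pink tape between the blocks, and the handle is up. Now I'll move to the handle.

```bash
python3 -m pendant '[[1,-25,0.5,0,0],[1,-24,0,20,0],[1,0,0,25,0],[1,0,0,0,0],[1,0,0,0,0]]'; python3 go.py 548.9 -87.7 195 -4.1; python3 - <<'E'
from h import *
# lateral check of the grip: black blob in the side view vs predicted grip-up point, and in scene
g=np.array([548.9,-87.7,169.])
for n in('scene','side'):
    a,K,T=snap(n);p=proj(K,T,g);x,y=p.astype(int)
    m=(a[y-25:y+25,x-25:x+25].max(2)<45).astype(np.uint8)
    k,l,s,c=cv2.connectedComponentsWithStats(m);print(n,p.round(1),[(c[i]+[x-25,y-25]).round(1).tolist()+s[i][2:].tolist() for i in range(1,k) if s[i][4]>15])
E
```

```text
time_s: 18.35
ee_pos: [550.2, -82.6, 218.0]
ee_rot: [2.299, 2.141, 0.0]
wrist_force: [-0.2, -0.8, 0.6]
width: -0.0
finger_force: 0.0
t 18.35 pos [550.2 -82.6 218. ] w -0.0 F [-0.2 -0.8  0.6] tooly yaw -4.1 j6 -0.2
shift [-5.2 -0.9 23. ]
turn (about tool z) 0.0
scene [239.1 152.8] [[238.8, 137.5, 19, 38, 193]]
side [261.8 214.5] [[259.7, 192.7, 17, 13, 80], [260.2, 215.1, 15, 7, 83]]
```

```bash
python3 -m pendant '[[1,-4,-1.5,12,0],[1,-2,0,12,0],[1,-2,0,12,0],[1,-2,0,12,0]]'; python3 -m pendant '[[1,-3,0,16,0],[1,-3,0,16,0],[1,-3,0,16,0],[1,-3,0,16,0],[1,-3,0,16,0],[1,-2,0,16,0],[1,-1,0,12,0],[1,0,0,4,0],[1,0,0,0,0],[1,0,0,0,0]]';  python3 go.py 548.9 -87.7 195 -4.1
```

```text
time_s: 18.95
ee_pos: [548.2, -93.2, 169.6]
ee_rot: [2.299, 2.139, 0.0]
wrist_force: [-1.0, -0.9, 7.7]
width: 0.1
finger_force: 3.7
time_s: 20.2
ee_pos: [549.7, -111.5, 67.8]
ee_rot: [2.298, 2.14, 0.002]
wrist_force: [-17.3, 4.8, 52.9]
width: -0.1
finger_force: 25.7
t 20.2 pos [ 549.7 -111.5   67.8] w -0.1 F [-17.3   4.8  52.9] tooly yaw -4.1 j6 -0.25
shift [  23.7   -2.2 -127.2]
turn (about tool z) 0.0
```

```bash
python3 -m pendant '[[1,0,0,-16,0],[1,2,0,-20,0],[1,3,0,-20,0],[1,3,0,-20,0],[1,3,0,-20,0],[1,4,0,-20,0],[1,4,0,-20,0],[1,4,-1,-16,0],[1,0,0,0,0],[1,0,0,0,0]]';  python3 go.py 548.9 -87.7 205 -4.1; cat > hc.py <<'E'
from h import *
# grip location and jack check: grip blob in side/scene; red mask centroid & tape
for n in('scene','side'):
    a,K,T=snap(n)
    hs=cv2.cvtColor(a,cv2.COLOR_RGB2HSV)
    r=((hs[...,0]<6)|(hs[...,0]>175))&(hs[...,1]>170)&(hs[...,2]>90)
    x,y=proj(K,T,np.array([562,60,60.])).astype(int)
    w=np.zeros(r.shape,bool);w[y-45:y+45,x-45:x+45]=1
    c=cv2.findContours((r&w).astype(np.uint8),0,2)[0]
    print(n,[(cv2.boundingRect(q),) for q in c if cv2.contourArea(q)>30])
E
python3 hc.py
```

```text
time_s: 21.45
ee_pos: [546.5, -87.8, 208.6]
ee_rot: [-2.299, -2.139, 0.002]
wrist_force: [0.9, -0.2, -0.3]
width: 0.1
finger_force: 0.0
t 21.45 pos [546.5 -87.8 208.6] w 0.1 F [ 0.9 -0.2 -0.3] tooly yaw -4.1 j6 -0.21
shift [0.3 2.4 3.6]
turn (about tool z) -0.0
scene []
side [((251, 221, 11, 24),), ((223, 211, 41, 42),), ((233, 195, 20, 24),)]
```

```bash
python3 -m pendant '[[1,0,0,14,0],[1,-2,0,16,0],[1,-3,0,16,0],[1,-3,0,16,0],[1,-3,0,16,0],[1,-3,0,18,0],[1,-3,0,18,0],[1,-3,0,18,0],[1,-1,0,12,0],[1,0,0,0,0]]'; python3 -m pendant '[[1,0,0,2,0],[1,0,0,0,0]]'; python3 hc.py;  python3 go.py 548.9 -87.7 205 -4.1
```

```text
time_s: 22.8
ee_pos: [548.3, -109.5, 70.0]
ee_rot: [2.298, 2.138, 0.003]
wrist_force: [-5.0, 2.7, 25.1]
width: -0.2
finger_force: 11.9
time_s: 23.05
ee_pos: [548.3, -109.4, 69.4]
ee_rot: [2.298, 2.138, 0.003]
wrist_force: [-8.0, 2.9, 32.2]
width: -0.1
finger_force: 15.8
scene []
side [((223, 211, 35, 42),), ((233, 195, 19, 24),)]
t 23.15 pos [ 548.3 -109.4   69.5] w 0.1 F [-8.9  3.5 31. ] tooly yaw -4.1 j6 -0.25
shift [  21.7   -0.5 -135.5]
turn (about tool z) -0.0
```

```bash
python3 -m pendant '[[1,0,0,-18,0],[1,2,0,-20,0],[1,3,0,-20,0],[1,3,0,-20,0],[1,3,0,-20,0],[1,4,0,-20,0],[1,4,0,-20,0],[1,3,0,-14,0],[1,0,0,0,0],[1,0,0,0,0]]'; python3 -m pendant '[[1,0,0,14,0],[1,-2,0,16,0],[1,-3,0,16,0],[1,-3,0,16,0],[1,-3,0,16,0],[1,-3,0,18,0],[1,-3,0,18,0],[1,-3,0,18,0],[1,-1,0,14,0],[1,0,0,4,0]]'; cat > lift.py <<'E'
from h import *
a,K,T=snap('scene');o=np.load('v0.npz')['a']
for nm,p in(('top corner R',(675,232,188)),('top corner L',(481,255,188)),('board corner',(684,160,76))):
    u,v=proj(K,T,np.array(p,float)).astype(int)
    t=o[v-9:v+10,u-9:u+10];r=cv2.matchTemplate(a[v-29:v+25,u-20:u+21],t,cv2.TM_CCOEFF_NORMED)
    _,mx,_,l=cv2.minMaxLoc(r);d=np.array(l)-[11,20]
    print(nm,'px shift',d,round(mx,2),'pred 22mm',(proj(K,T,np.array(p)+[0,0,22.])-proj(K,T,np.array(p,float))).round(1))
E
python3 lift.py; python3 hc.py;python3 go.py 548.9 -87.7 205 -4.1
```

```text
time_s: 24.4
ee_pos: [546.4, -86.7, 214.4]
ee_rot: [-2.299, -2.139, 0.002]
wrist_force: [-0.1, -0.0, -0.5]
width: 0.1
finger_force: 0.0
time_s: 25.65
ee_pos: [548.2, -109.8, 69.4]
ee_rot: [2.296, 2.137, 0.001]
wrist_force: [-8.4, -0.7, 31.6]
width: 0.2
finger_force: 16.1
top corner R px shift [ 5 -1] 0.53 pred 22mm [ 0.  -4.6]
top corner L px shift [ 3 -3] 0.99 pred 22mm [ 0.4 -4.6]
board corner px shift [1 6] 0.76 pred 22mm [-0.1 -4.1]
scene []
side [((223, 211, 35, 42),), ((233, 195, 19, 24),)]
t 25.8 pos [ 548.2 -109.8   70. ] w 0.1 F [-5.8 -2.2 23.3] tooly yaw -4.1 j6 -0.25
shift [  21.7   -0.3 -135. ]
turn (about tool z) 0.0
```

```bash
cat > lift2.py <<'E'
from h import *
from scipy.optimize import least_squares
a,K,T=snap('scene');o=np.load('v0.npz')['a']
g0,g1=[cv2.cvtColor(x,cv2.COLOR_RGB2GRAY) for x in(o,a)]
n=np.array([np.cos(np.radians(85.9)),np.sin(np.radians(85.9)),0]);mk=np.array([568.8,189.5,60.])
piv=mk+385*n;xax=np.array([n[1],-n[0],0])
m=np.zeros_like(g0);poly=np.array([proj(K,T,mk+n*s+xax*t+[0,0,128.]) for s,t in((50,-95),(50,95),(380,95),(380,-95))]).astype(np.int32)
cv2.fillPoly(m,[poly],255)
p=cv2.goodFeaturesToTrack(g0,80,.02,4,mask=m)
q,st,er=cv2.calcOpticalFlowPyrLK(g0,g1,p,None,winSize=(11,11),maxLevel=3)
b,st2,_=cv2.calcOpticalFlowPyrLK(g1,g0,q,None,winSize=(11,11),maxLevel=3)
ok=(st[:,0]>0)&(np.linalg.norm((b-p)[:,0],axis=1)<.5)
p,q=p[ok,0],q[ok,0];W=[onz(K,T,*x,188) for x in p]
def f(L):
    r=R.from_rotvec(xax*-np.arcsin(L[0]/385)) if 0 else R.from_rotvec(-xax*np.arcsin(L[0]/385))
    return np.concatenate([proj(K,T,piv+r.apply(w-piv))-y for w,y in zip(W,q)])
s=least_squares(f,[5.],loss='soft_l1');print(len(p),'lift',s.x,'median res',np.median(abs(s.fun)),'med flow',np.median(q-p,0))
E
python3 lift2.py
```

```text
41 lift [31.73015766] median res 0.2420932249160046 med flow [ 2.9120483 -1.3410492]
```

```bash
python3 -m pendant '[[1,0,0,3,0],[1,0,0,0,0],[1,0,0,0,0],[1,0,0,0,0]]'; python3 lift2.py; python3 -c "
from plant import manip;print(manip.finish_job())"
```

```text
time_s: 26.35
ee_pos: [548.3, -109.8, 69.2]
ee_rot: [2.296, 2.138, 0.0]
wrist_force: [-10.4, 0.0, 35.2]
width: 0.0
finger_force: 17.4
41 lift [31.75844898] median res 0.2446724811523211 med flow [ 2.9165955 -1.33992  ]
the job is handed in; nothing more can be done
None
```

The job is handed in: the 34 mm pad is seated in the cup, the jack's saddle is under the pink mark, and three full strokes raised that end about 31 mm off the blocks, measured from the scene camera. The arm is still holding the handle right down, at 26 s on the clock, and no verdict came back at hand-in.

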